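# Square the rocking dripper stand in the slate tray

### The arm

A 6-joint arm with a two-finger parallel gripper is mounted at the origin on the work surface. World frame = base frame: x ahead of the robot, y to its left, z up, the work surface at z = 0. Lengths are in m, angles in rad, forces in N, time in s.
With the tool pointing down it reaches from about 0.3 to 0.875 m from the base axis. Payload 6.4 kg.
Tool frame: the origin (TCP) lies at the centre of the arm's flange, where the gripper is bolted on; the fingertips stand 173 mm ahead of it and the grasp point (between the pads) lies ctrl.grip_point_offset ahead of it (ctrl.grip_point_offset is the distance from the TCP to the grasp point, in m); z points along the fingers, y is the direction in which the jaws open and shut (so a half turn about z gives the same grasp; the last joint's range is limited). The gripper opens to 85 mm and grips with 20 to 120 N. Pads are 22 mm wide; open, the fingers measure 114 mm over their backs; the gripper's body (76 mm by 85 mm) begins 54 mm behind the grasp point. The pads swing forward as they close: fully open they stand 13 mm farther back than shut.
Start: joints at [1.087, 0.181, 1.607, -0, 1.354, -0.206], TCP at [0.158, 0.553, 0.405] pointing down, gripper open.
Joint ranges: [-2.99, 2.99], [-0.89, 2.07], [0.3, 2.58], [-1.14, 4.28], [0, 2.63], [-3.12, 3.12]. Speed limits (rad/s): [2.57, 2.57, 3.01, 3.14, 3.14, 3.14].

### API

Orientations are given as a unit quaternion [w, x, y, z].
In Python, from bench import ctrl, cams, boxes_of, landmark_of gives the robot as it stands.
- The arm moves only by the shell command python3 -m handwheel 'ROWS'. ROWS is JSON, a list of rows, each an object with "offset": the shift along the tool's x, y, z in m, a list of three; "spin": the turn about the tool's z in degrees; "grip": the opening, from 0 (shut) to 1 (fully open). A call has 1 to 20 rows; each row is the pose to reach, as a shift and turn from the pose commanded when the call began, along the tool's axes at that moment; what a row does not reach only later rows make up. A row lasts 1/8 s, in which the tool goes at most 62.5 mm and 10.7 degrees, less where a joint would pass 70% of its speed; a pose out of reach is approached as far as the arm can. A call with a gripper value outside its range is refused whole. The fingers move at their own pace and stop on an object; the grip force is fixed at half the most. Time passes only in rows, so rows that repeat a pose let the fingers close. It gives the time, the measured TCP pose, the force and the opening at its end, in the units of the state.
- ctrl.get_obs(): the state, without advancing time (a new reading comes with each control period).
- cams.camera(name): name is "side" or "top" or "wrist"; returns a dict with "color" (420x560x3 uint8, red, green, blue), "camera_matrix" (3x3 intrinsics, pixels), "view" (4x4, takes a point from world to camera coordinates); the wrist camera has in their place "tool_from_camera" (4x4, takes a point from camera to tool coordinates, whose origin is the TCP and whose axes are the flange's). Camera axes: x right, y up, looking along -z (the intrinsics and any distortion apply to the point x, -y, -z); pixel columns grow to the right and rows downward; lengths in m; the calibration is good to about 2 mm. A picture is of the moment at which its call begins: read the wrist's pose just before it. There is no depth.
- ctrl.hand_in(): hands the job in, once; it reports no verdict.
Trained networks look in a picture, given as the dict that the camera call returned (one of the last four; its "shot" number tells which), for a name from the list of things; names that differ only in an ending like _2 or _b are one class to them, and where a whole thing is asked for, a point or a joint stands for the part that bears it (a point fixed in the world has none). Each returns a list of dicts, best first, with "confidence" (0 to 1); they miss things now and then, are a little off and sometimes report something else, mostly with a low value. They report only what shows in the picture. A call takes as long as a camera call. They do not tell look-alikes from the thing itself.
- boxes_of(picture, thing): "uv" ([column, row] in pixels, amid what is visible of it).
- landmark_of(picture, thing): "uv" ([column, row] in pixels: a listed point, or the origin of a listed thing).
The state is a dict: "time_s": time; "q": joint angles; "dq": joint speeds; "joint_efforts": joint torques, N m; "eef_pos": TCP position; "eef_rot": TCP orientation; "wrist_force": force on the tool from outside, world axes, zero at the start; "torque": the same for the moment, N m; "opening": opening from 0.0 (shut) to 1.0 (fully open).
Only numpy, scipy, OpenCV 4.12 (cv2) and the standard library are available. Lean on these libraries where they do the work, as an engineer would, in place of code of your own. Each camera call takes 0.05 s, during which the arm holds its last target.

### The job

The square-topped wooden dripper stand has been put down askew in the slate tray: its feet ride up on the tray's raised rim and it rocks. Turn it where it stands, without lifting it away from the tray or tipping it over, until all four feet sit flat on the tray's floor inside the rim and it stands upright and steady, then let go. Leave the cone dripper and the round three-legged stand where they are.

Things in the scene. Friction and masses are not known exactly. Their poses are not given: they have to be found in the camera images.
- stand_mid (a point): Stand to turn: wood, loose, 0.35 kg, 120 mm tall; square top block 62 x 62 x 26 mm with a round hole, on 4 splayed legs. Ball feet 14 mm across, on a 100 mm square (between centres) in line with the block's corners. Point: block's centre, 107 mm above the feet's undersides; x, y square to its sides, z up. Alike every quarter turn. Starts 33-57 deg askew to the tray, tilted about 6 deg.
- tray: Dark slate tray, fixed, 162 (x) x 448 (y) x 17 mm high. Origin: centre of underside, on the counter; x across, y along, z up. Floor 10 mm above the counter, 134 x 420 mm inside; rim 14 mm wide stands 7 mm above the floor. A squared stand fits between the long rims with 10 mm spare each side; if centred, up to 12 deg askew. Stand near one end (about 105 mm along y), cone dripper near the other.
- dripper_mid (a point): Bystander: white ceramic cone dripper with a small loop handle, 78 mm tall, 100 mm across its open rim (handle to 69 mm from the axis), standing on the tray's floor. Point: on its axis, 40 mm above its underside.
- round_stand_mid (a point): Bystander: lower stand of the same wood, round solid top 74 mm across, 90 mm tall, on three legs, standing steady on the counter beside the tray. Point: on its axis, 45 mm above the feet's undersides.
There are look-alikes about, which are no part of the job. What is shaped like the part that bears stand_mid but green or red is not meant.

How it is judged:
At the end, for the whole second after the job is handed in: The stand is at rest with all four feet on the tray's floor inside the rim: tilt under 2 degrees, block centre 114 to 119.5 mm above the tray's underside (117 when seated), and within 60 mm of where it was (angle between stand_mid's own z axis and vertical below 0.035 rad and z of stand_mid in the frame of tray between 0.114 and 0.1195 m and distance of stand_mid from where it was at the start of the episode below 0.06 m and linear speed of stand below 0.01 m/s and angular speed of stand below 0.05 rad/s); the robot touches nothing.
It fails at once if the stand is lifted away from the tray (more than 40 mm) (z of stand_mid in the frame of tray above 0.157 m).
It fails at once if the stand is tipped over (more than 30 degrees) (angle between stand_mid's own z axis and vertical above 0.52 rad).
It fails at once if the cone dripper is moved more than 20 mm (distance of dripper_mid from where it was at the start of the episode above 0.02 m).
It fails at once if the round stand is moved more than 20 mm (distance of round_stand_mid from where it was at the start of the episode above 0.02 m).
It also fails if it takes over 29 s, if anything falls off the work surface, if the arm or the gripper's body presses on something with over 40 N, if the wrist force passes 120 N, or if a joint passes its speed limit or range.

## Working session

There is one attempt and no reset: what is moved stays moved. The work goes in short steps, Python scripts to look and compute and a shell command to move; the robot and the scene stay as the last step left them, time stands still between calls to the robot, and variables do not carry over. Pictures are saved under pics/ and viewed, and the job is handed in when it is done.

```bash
ls; mkdir -p pics
cat > h.py <<'E'
import numpy as np,cv2
from bench import ctrl,cams,boxes_of,landmark_of
E
python3 - <<'E'
from h import *
o=ctrl.get_obs(); print({k:np.round(v,3) for k,v in o.items()}, ctrl.grip_point_offset)
for n in ["side","top","wrist"]:
    p=cams.camera(n); cv2.imwrite(f"pics/{n}0.png",p["color"][:,:,::-1])
    np.save(f"{n}.npy",p,allow_pickle=True)
    print(n,np.round(p["camera_matrix"],1).tolist(),np.round(p.get("view",p.get("tool_from_camera")),3).tolist(),[k for k in p])
    for t in ["stand_mid","tray","dripper_mid","round_stand_mid"]:
        print(t,[(np.round(d["uv"],1).tolist(),round(d["confidence"],2)) for d in landmark_of(p,t)])
E
```

```text
pics
{'time_s': np.float64(0.0), 'q': array([ 1.087,  0.182,  1.608,  0.   ,  1.354, -0.206]), 'dq': array([ 0.001, -0.   ,  0.001,  0.001, -0.001,  0.   ]), 'joint_efforts': array([ 1.0000e-03, -4.4487e+01, -3.5134e+01,  0.0000e+00,  9.0000e-03,
        0.0000e+00]), 'eef_pos': array([0.158, 0.553, 0.404]), 'eef_rot': array([-0.   ,  0.138,  0.99 , -0.001]), 'wrist_force': array([0.402, 0.241, 0.767]), 'torque': array([ 0.003, -0.044,  0.022]), 'opening': np.float64(0.998)} 0.1547
side [[542.3, 0.0, 269.8], [0.0, 542.3, 214.0], [0.0, 0.0, 1.0]] [[0.848, -0.531, 0.002, -0.412], [0.302, 0.485, 0.821, -0.212], [-0.437, -0.695, 0.571, -1.234], [0.0, 0.0, 0.0, 1.0]] ['color', 'camera_matrix', 'view', 'shot']
stand_mid [([288.5, 180.5], 0.75), ([288.7, 156.2], 0.7), ([167.8, 173.0], 0.64), ([214.1, 227.2], 0.58)]
tray [([303.9, 240.2], 0.7), ([405.5, 324.5], 0.65)]
dripper_mid [([328.5, 252.5], 0.62), ([404.0, 323.5], 0.17)]
round_stand_mid [([403.8, 322.7], 0.91)]
top [[422.7, 0.0, 279.9], [0.0, 422.7, 201.6], [0.0, 0.0, 1.0]] [[-0.003, -1.0, 0.006, -0.008], [0.983, -0.002, 0.182, -0.499], [-0.182, 0.006, 0.983, -1.042], [0.0, 0.0, 0.0, 1.0]] ['color', 'camera_matrix', 'view', 'shot']
stand_mid [([113.7, 256.0], 0.96), ([260.8, 169.6], 0.93), ([167.1, 115.3], 0.7), ([299.7, 181.4], 0.67)]
tray [([293.3, 182.8], 0.75)]
dripper_mid [([343.8, 181.7], 0.78)]
round_stand_mid [([447.6, 187.6], 0.62)]
wrist [[316.5, 0.0, 278.2], [0.0, 316.5, 214.4], [0.0, 0.0, 1.0]] [[0.0, 0.949, 0.314, 0.081], [1.0, -0.0, -0.0, 0.001], [-0.0, 0.314, -0.949, 0.031], [0.0, 0.0, 0.0, 1.0]] ['color', 'camera_matrix', 'tool_from_camera', 'shot']
stand_mid []
tray []
dripper_mid []
round_stand_mid []
```

View pics/top0.png

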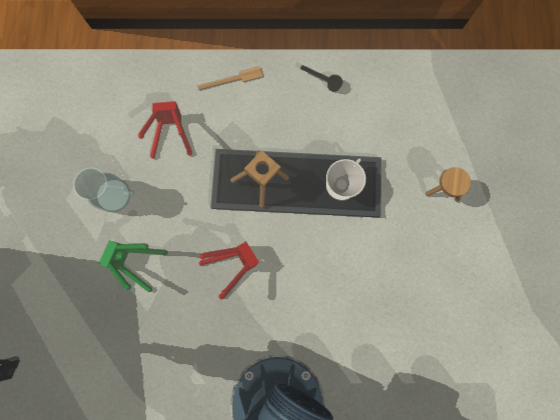

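View pics/side0.png

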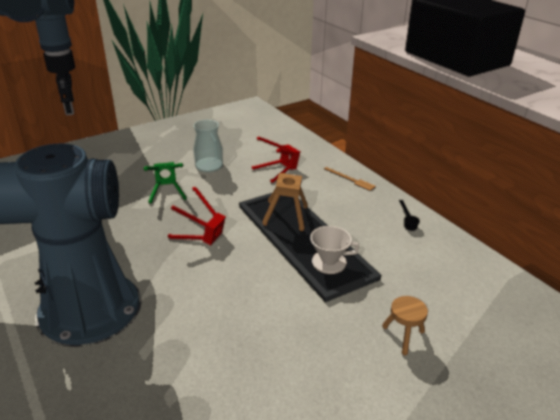

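Run:
```python
import cv2
a=cv2.imread('pics/top0.png')[120:240,200:360]; b=cv2.imread('pics/side0.png')[120:280,230:390]
cv2.imwrite('pics/top0c.png',cv2.resize(a,None,fx=5,fy=5,interpolation=2))
cv2.imwrite('pics/side0c.png',cv2.resize(b,None,fx=3.7,fy=3.7,interpolation=2))
```

```text
(no output)
```

View pics/top0c.png

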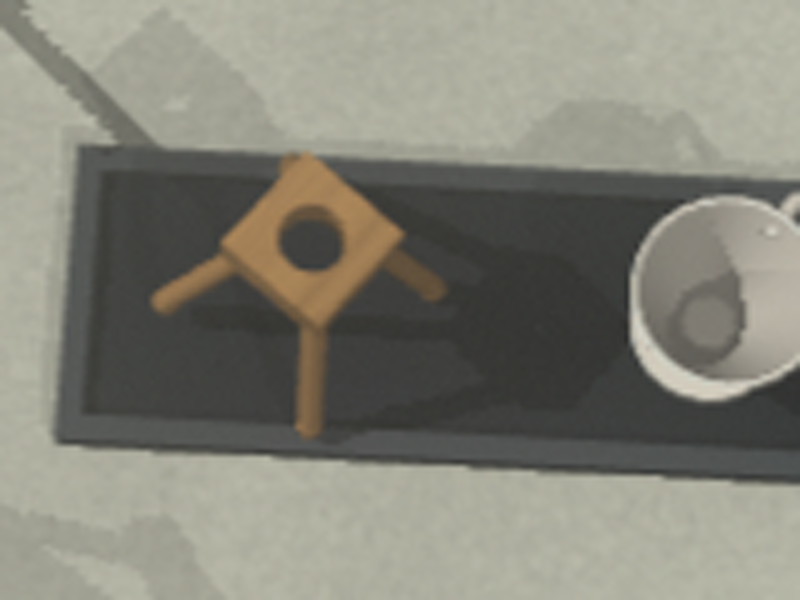

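View pics/side0c.png

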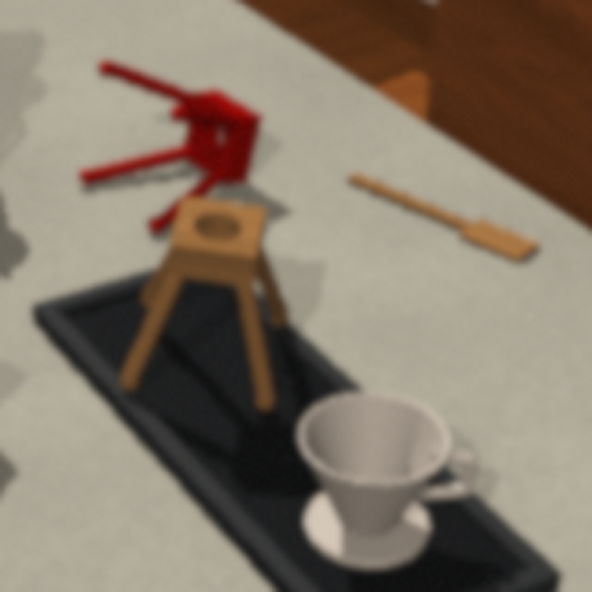

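The square-topped shapes are: wooden stand at top (262,168) / side (288,183), the red ones at top (165,115) and (240,258), the green one at top (113,254); the round wooden stand at top (455,181) is a different shape. The crops confirm that the wooden one in the tray is the target. It is about 45° askew, and its near foot is on the rim at about top (262,206).

```bash
cat >> h.py <<'E'
from scipy.optimize import least_squares
from scipy.spatial.transform import Rotation as R
def proj(K,V,P):
    c=(np.c_[P,np.ones(len(P))]@V.T)[:,:3]
    q=np.c_[c[:,0],-c[:,1],-c[:,2]]@K.T
    return q[:,:2]/q[:,2:]
def plane(K,V,uv,z):
    d=np.linalg.inv(K)@[uv[0],uv[1],1]; d=np.array([d[0],-d[1],-d[2]])
    Rm=V[:3,:3]; o=-Rm.T@V[:3,3]; w=Rm.T@d
    return o+w*(z-o[2])/w[2]
E
python3 - <<'E'
from h import *
T=np.load('top.npy',allow_pickle=True).item(); S=np.load('side.npy',allow_pickle=True).item()
K,V=T["camera_matrix"],T["view"]; Ks,Vs=S["camera_matrix"],S["view"]
# tray inner/outer corners
for n,uv in {"outFL":(80,145),"outNL":(57,440)}.items(): print(n,plane(K,V,(uv[0]/5+200,uv[1]/5+120),.017))
for uv in [(215,150),(381,157.5),(379.5,216),(211.5,207.5)]: print(plane(K,V,uv,.017).round(3))
tc=np.array([(307,153),(403,235),(318,328),(222,243)])/5+[200,120]
# side top corners in crop: (183,197),(267,207),(262,252)?,(170,240)
sc=np.array([(183,197),(267,207),(262,257),(170,243)])/3.7+[230,120]
h=.031
# order around: world corners angle; top img: up = +x, right = -y
B=np.array([[h,h,.013],[h,-h,.013],[-h,-h,.013],[-h,h,.013]])
def res(p,full=False):
    P=B@R.from_euler('ZYX',[p[3],p[4],p[5]]).as_matrix().T+p[:3]
    a=(proj(K,V,P)-tc)
    P2=proj(Ks,Vs,P); 
    # side match: nearest assignment
    from itertools import permutations
    bs=min(([np.roll(sc,k,axis=0) for k in range(4)]),key=lambda s:((P2-s)**2).sum())
    return np.r_[a.ravel(),(P2-bs).ravel()]
c=plane(K,V,tc.mean(0),.13)
s=least_squares(res,[c[0],c[1],.118,np.pi/4,0,0])
Rm=R.from_euler('ZYX',s.x[3:])
print(s.x[:3].round(4),np.degrees(s.x[3:]).round(1),"z axis",Rm.as_matrix()[:,2].round(3),res(s.x).round(1))
f=.05
F=np.array([[f,f,-.1],[f,-f,-.1],[-f,-f,-.1],[-f,f,-.1]])
W=Rm.apply(F)+s.x[:3]; print(W.round(3)); print(((proj(K,V,W)-[200,120])*5).round(0).tolist())
E
```

```text
outFL [0.64939257 0.16267899 0.017     ]
outNL [0.48769651 0.17084076 0.017     ]
[0.647 0.165 0.017]
[ 0.625 -0.283  0.017]
[ 0.465 -0.271  0.017]
[0.489 0.171 0.017]
[0.5652 0.0328 0.1238] [-40.6   4.1   2.3] z axis [ 0.029 -0.077  0.997] [ 0.1 -0.7  0.4 -0.6  0.5 -0.5  0.  -0.3 -0.2  0.4 -1.4 -0.1 -0.3  0.3
 -0.5 -0.1]
[[ 0.633  0.046  0.023]
 [ 0.568 -0.03   0.019]
 [ 0.492  0.035  0.026]
 [ 0.557  0.111  0.03 ]]
[[295.0, 171.0], [437.0, 291.0], [314.0, 429.0], [171.0, 306.0]]
```

```bash
cat >> h.py <<'E'
def need(target_xyz,jaw_deg):
    o=ctrl.get_obs(); w,x,y,z=o["eef_rot"]; M=R.from_quat([x,y,z,w]).as_matrix()
    d=M.T@(np.array(target_xyz)-[0,0,0]-o["eef_pos"]); j=np.degrees(np.arctan2(M[1,1],M[0,1]))
    print("offset",d.round(4),"spin",round((j-jaw_deg+90)%180-90,1),"jaw now",round(j,1),"M z",M[:,2].round(3),"pos",o["eef_pos"].round(4),"F",o["wrist_force"].round(1),"op",round(float(o["opening"]),3),"t",o["time_s"])
E
python3 -c "
from h import *
need([.565,.033,.37],49.4)"
```

```text
offset [-0.5343 -0.3884  0.0347] spin 24.7 jaw now 74.1 M z [ 0.  0. -1.] pos [0.1577 0.553  0.4047] F [-0.2 -0.5 -0.1] op 1.003 t 0.75
```

```bash
python3 -m handwheel '[{"offset":[-0.534,-0.388,0.035],"spin":24.7,"grip":1},{"offset":[-0.534,-0.388,0.035],"spin":24.7,"grip":1},{"offset":[-0.534,-0.388,0.035],"spin":24.7,"grip":1},{"offset":[-0.534,-0.388,0.035],"spin":24.7,"grip":1},{"offset":[-0.534,-0.388,0.035],"spin":24.7,"grip":1},{"offset":[-0.534,-0.388,0.035],"spin":24.7,"grip":1},{"offset":[-0.534,-0.388,0.035],"spin":24.7,"grip":1},{"offset":[-0.534,-0.388,0.035],"spin":24.7,"grip":1},{"offset":[-0.534,-0.388,0.035],"spin":24.7,"grip":1},{"offset":[-0.534,-0.388,0.035],"spin":24.7,"grip":1},{"offset":[-0.534,-0.388,0.035],"spin":24.7,"grip":1},{"offset":[-0.534,-0.388,0.035],"spin":24.7,"grip":1},{"offset":[-0.534,-0.388,0.035],"spin":24.7,"grip":1},{"offset":[-0.534,-0.388,0.035],"spin":24.7,"grip":1},{"offset":[-0.534,-0.388,0.035],"spin":24.7,"grip":1}]'
python3 - <<'E'
from h import *
need([.565,.033,.37],49.4)
o=ctrl.get_obs(); w,x,y,z=o["eef_rot"]; M=np.eye(4); M[:3,:3]=R.from_quat([x,y,z,w]).as_matrix(); M[:3,3]=o["eef_pos"]
p=cams.camera("wrist"); V=np.linalg.inv(M@p["tool_from_camera"]); K=p["camera_matrix"]
np.savez("w1.npz",V=V,K=K,c=p["color"])
im=p["color"][:,:,::-1].copy(); cv2.imwrite("pics/w1.png",im)
h=.031
B=np.array([[h,h,.013],[h,-h,.013],[-h,-h,.013],[-h,h,.013]])
print(proj(K,V,R.from_euler('ZYX',[-40.6,4.1,2.3],degrees=True).apply(B)+[.5652,.0328,.1238]).round(0).tolist())
E
```

```text
time_s: 2.62
eef_pos: [0.5644, 0.0344, 0.37]
eef_rot: [0.0, 0.346, 0.938, 0.0]
wrist_force: [-0.1, 0.3, -0.5]
opening: 0.999
offset [-0.0014 -0.0007 -0.    ] spin 0.1 jaw now 49.5 M z [ 0.  0. -1.] pos [0.5644 0.0344 0.37  ] F [-0.1  0.3 -0.5] op 0.999 t 2.625
[[318.0, 277.0], [233.0, 275.0], [228.0, 195.0], [323.0, 196.0]]
```

View pics/w1.png

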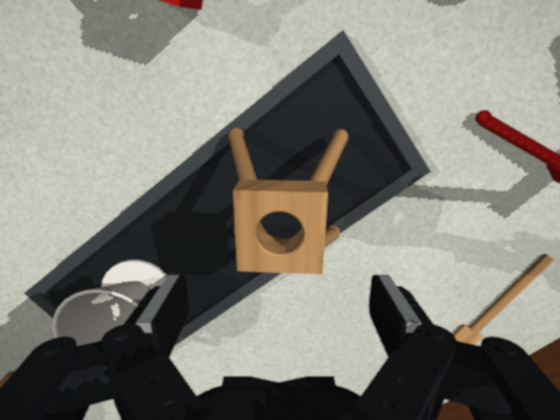

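The wrist view shows the block centred at about (280,232), with top corners near (236,192), (326,192), (322,273), (237,271). It lies squarely between the pads. I'll refine the pose using all three views.

Run:
```python
from h import *
T=np.load('top.npy',allow_pickle=True).item(); S=np.load('side.npy',allow_pickle=True).item(); Z=np.load('w1.npz')
h=.031
B=np.array([[h,h,.013],[h,-h,.013],[-h,-h,.013],[-h,h,.013]])
obs=[(T["camera_matrix"],T["view"],np.array([(307,153),(403,235),(318,328),(222,243)])/5+[200,120]),
 (S["camera_matrix"],S["view"],np.array([(183,197),(267,207),(262,257),(170,243)])/3.7+[230,120]),
 (Z["K"],Z["V"],np.array([(322,273),(237,271),(236,192),(326,192.)]))]
def res(p):
    P=R.from_euler('ZYX',p[3:]).apply(B)+p[:3]; r=[]
    for K,V,s in obs:
        q=proj(K,V,P); r.append((q-min((np.roll(s,k,axis=0) for k in range(4)),key=lambda s:((q-s)**2).sum())).ravel())
    return np.concatenate(r)
s=least_squares(res,[.565,.033,.124,np.radians(-40.6),0,0])
print(s.x[:3].round(4),np.degrees(s.x[3:]).round(1),R.from_euler('ZYX',s.x[3:]).as_matrix()[:,2].round(3)); print(s.fun.round(1))
# tray rim lines in wrist: outer corners
for uv in [(343,32),(430,172),(27,293)]: print(plane(Z["K"],Z["V"],uv,.017).round(3))
x=s.x; need([x[0],x[1],.281],90+np.degrees(x[3])%90)
```

```text
[0.5667 0.0356 0.1189] [-41.    2.7   1.3] [ 0.021 -0.048  0.999]
[-1.  -0.7 -0.9 -0.7 -0.9 -0.6 -1.1 -0.3 -0.5  1.3 -1.7  0.4 -0.5  1.2
 -0.6  1.2 -0.5  0.3  0.8  0.7 -1.7 -0.5  0.9  0.8]
[0.49  0.176 0.017]
[0.65  0.167 0.017]
[ 0.467 -0.267  0.017]
offset [-0.0009  0.0024  0.089 ] spin -89.5 jaw now 49.5 M z [ 0. -0. -1.] pos [0.5645 0.0343 0.37  ] F [-0.3 -0.5 -0.1] op 1.0 t 2.675
```

```bash
python3 -m handwheel '[{"offset":[-0.001,0.002,0.05],"spin":0,"grip":1},{"offset":[-0.001,0.002,0.075],"spin":0,"grip":1},{"offset":[-0.001,0.002,0.091],"spin":0,"grip":1},{"offset":[-0.001,0.002,0.091],"spin":0,"grip":1},{"offset":[-0.001,0.002,0.091],"spin":0,"grip":1},{"offset":[-0.001,0.002,0.091],"spin":0,"grip":0.5},{"offset":[-0.001,0.002,0.091],"spin":0,"grip":0.5},{"offset":[-0.001,0.002,0.091],"spin":0,"grip":0.5},{"offset":[-0.001,0.002,0.091],"spin":0,"grip":0.5},{"offset":[-0.001,0.002,0.091],"spin":0,"grip":0.5},{"offset":[-0.001,0.002,0.091],"spin":0,"grip":0.5}]'
python3 - <<'E'
from h import *
for n in ["side","wrist"]:
    p=cams.camera(n); im=p["color"][:,:,::-1]
    if n=="side": im=cv2.resize(im[80:280,200:400],None,fx=3,fy=3,interpolation=2)
    cv2.imwrite(f"pics/{n}2.png",im)
need([.566,.035,.281],49.4)
E
```

```text
time_s: 4.05
eef_pos: [0.5674, 0.0344, 0.2805]
eef_rot: [0.001, 0.347, 0.938, 0.0]
wrist_force: [-2.8, 0.3, 6.4]
opening: 0.72
offset [ 0.0015 -0.0004 -0.0005] spin -0.0 jaw now 49.4 M z [ 0.002  0.    -1.   ] pos [0.5673 0.0343 0.2805] F [-2.7  0.8  6.2] op 0.719 t 4.15
```

View pics/side2.png

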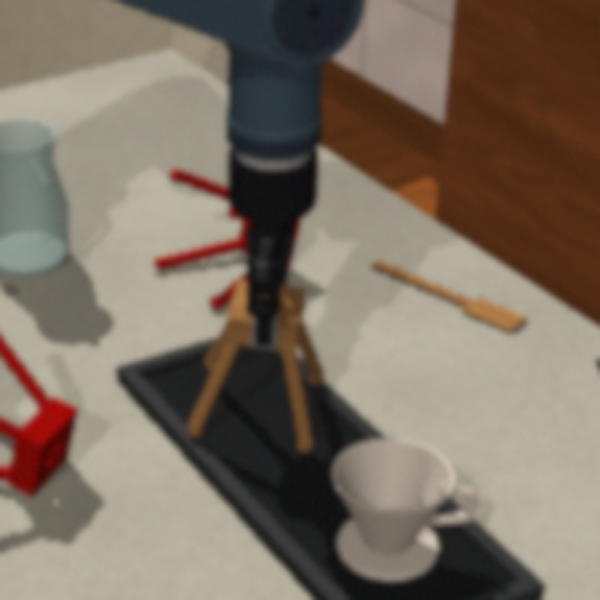

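View pics/wrist2.png

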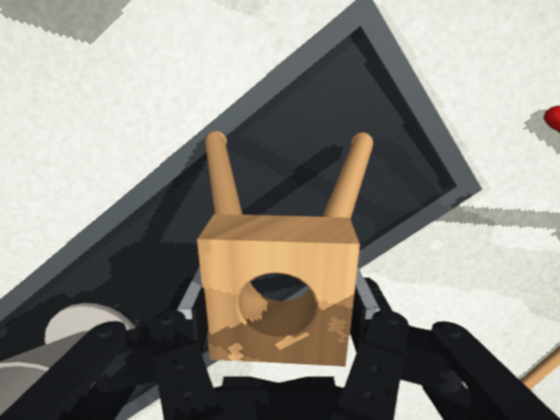

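Gripped: opening 0.72, about 61 mm. Next I lift a few mm to clear the rim and turn 38° counterclockwise (spin −38).

```bash
python3 -m handwheel '[{"offset":[0,0,-0.005],"spin":0,"grip":0.5},{"offset":[0,0,-0.010],"spin":0,"grip":0.5},{"offset":[0,0,-0.010],"spin":-6,"grip":0.5},{"offset":[0,0,-0.010],"spin":-12,"grip":0.5},{"offset":[0,0,-0.010],"spin":-18,"grip":0.5},{"offset":[0,0,-0.010],"spin":-24,"grip":0.5},{"offset":[0,0,-0.010],"spin":-30,"grip":0.5},{"offset":[0,0,-0.010],"spin":-36,"grip":0.5},{"offset":[0,0,-0.010],"spin":-38,"grip":0.5},{"offset":[0,0,-0.010],"spin":-38,"grip":0.5},{"offset":[0,0,-0.010],"spin":-38,"grip":0.5}]'
cat > look.py <<'E'
from h import *
import sys
t=sys.argv[1]
o=ctrl.get_obs(); w,x,y,z=o["eef_rot"]; M=np.eye(4); M[:3,:3]=R.from_quat([x,y,z,w]).as_matrix(); M[:3,3]=o["eef_pos"]
need([.567,.035,.281],87.2)
for n in ["side","wrist","top"]:
    p=cams.camera(n); im=p["color"][:,:,::-1]
    if n=="wrist": np.savez("w%s.npz"%t,V=np.linalg.inv(M@p["tool_from_camera"]),K=p["camera_matrix"])
    if n=="side": im=cv2.resize(im[80:280,200:400],None,fx=3,fy=3,interpolation=2)
    if n=="top": im=cv2.resize(im[120:240,200:360],None,fx=5,fy=5,interpolation=2)
    cv2.imwrite(f"pics/{n}{t}.png",im)
E
python3 look.py 3
```

```text
time_s: 5.52
eef_pos: [0.5668, 0.0343, 0.2887]
eef_rot: [-0.0, 0.023, 1.0, -0.0]
wrist_force: [-0.3, 0.1, -3.4]
opening: 0.717
offset [-0.0001  0.0007  0.0077] spin 0.1 jaw now 87.3 M z [-0. -0. -1.] pos [0.5668 0.0343 0.2887] F [-0.3  0.1 -3.4] op 0.717 t 5.525
```

View pics/side3.png

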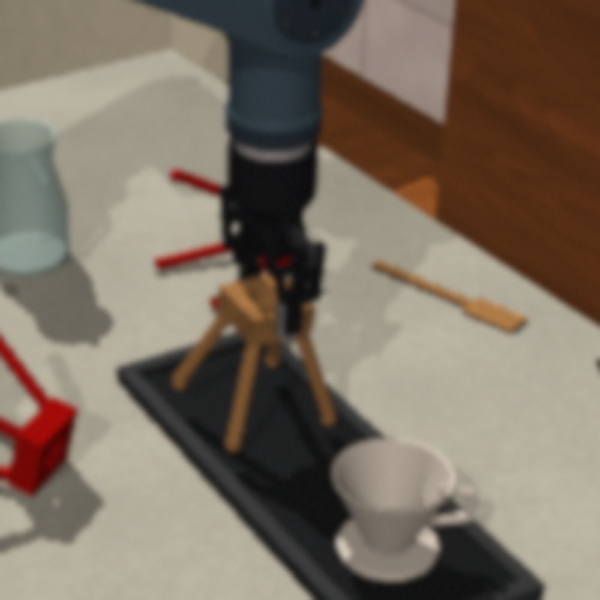

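View pics/wrist3.png

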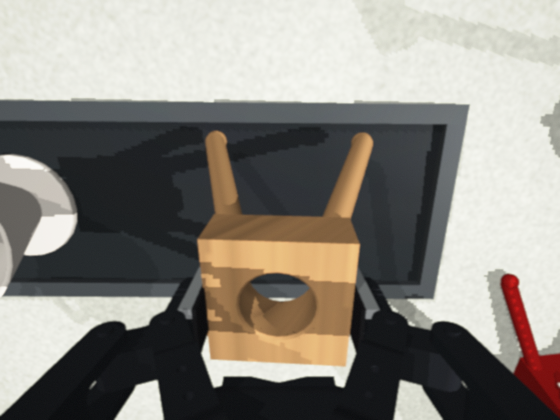

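View pics/top3.png

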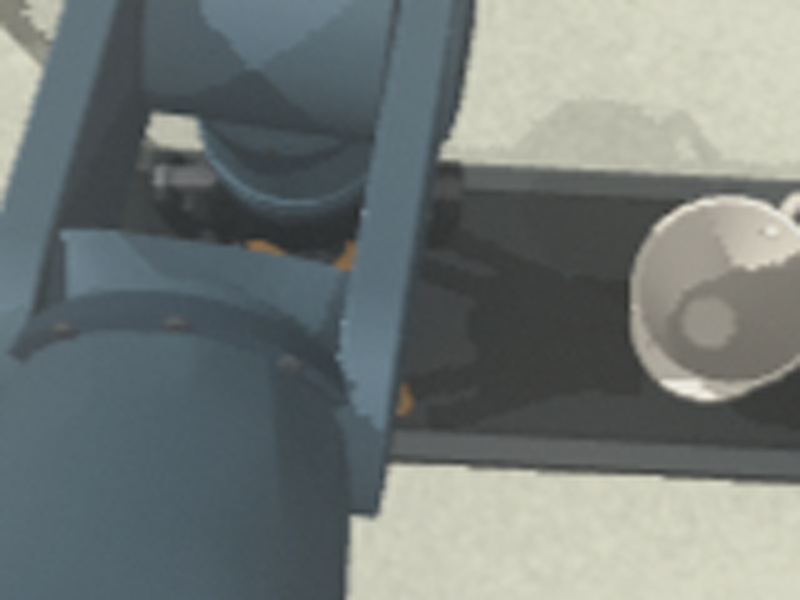

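The tray now lies square in the wrist view: inner near-rim edge at row ~123, near feet at about (217,139) and (363,141). I'll check the feet's clearances.

Run:
```python
from h import *
Z=np.load('w3.npz'); K,V=Z["K"],Z["V"]
for z in (.017,.024,.030):
    print("feet",z,[plane(K,V,u,z).round(4)[:2] for u in [(217,139),(363,141)]])
print("rim outer/inner top near",[plane(K,V,u,.017).round(4)[:2] for u in [(217,104),(217,122),(363,107),(363,124)]])
print("rim far inner top(far)",[plane(K,V,u,.017).round(4)[:2] for u in [(150,283),(400,285)]], "outer", [plane(K,V,u,.017).round(4)[:2] for u in [(150,296),(400,298)]])
print("end inner",plane(K,V,(445,200),.017).round(4))
S=np.load('side.npy',allow_pickle=True).item()
for n,u in {"nl":(180,384),"nr":(233,445),"fr":(328,420)}.items():
    print(n,[plane(S["camera_matrix"],S["view"],(u[0]/3+200,u[1]/3+80),z).round(3)[:2] for z in (.017,.027)])
```

```text
feet 0.017 [array([ 0.5045, -0.0071]), array([0.511 , 0.1014])]
feet 0.024 [array([ 0.5039, -0.0057]), array([0.5103, 0.0996])]
feet 0.03 [array([ 0.5035, -0.0046]), array([0.5096, 0.0981])]
rim outer/inner top near [array([ 0.48  , -0.0044]), array([ 0.4924, -0.0058]), array([0.4869, 0.1005]), array([0.4988, 0.101 ])]
rim far inner top(far) [array([ 0.6228, -0.0779]), array([0.6349, 0.138 ])] outer [array([ 0.6357, -0.0802]), array([0.6479, 0.139 ])]
end inner [0.5598 0.1679 0.017 ]
nl [array([0.526, 0.116]), array([0.519, 0.103])]
nr [array([0.516, 0.008]), array([ 0.509, -0.004])]
fr [array([ 0.611, -0.006]), array([ 0.602, -0.017])]
```

```bash
python3 -m handwheel '[{"offset":[-0.003,0,0.002],"spin":0,"grip":0.5},{"offset":[-0.003,0,0.004],"spin":0,"grip":0.5},{"offset":[-0.003,0,0.006],"spin":0,"grip":0.5},{"offset":[-0.003,0,0.008],"spin":0,"grip":0.5},{"offset":[-0.003,0,0.008],"spin":0,"grip":0.5}]'; python3 look.py 4
```

```text
time_s: 6.3
eef_pos: [0.5698, 0.0342, 0.2805]
eef_rot: [-0.0, 0.023, 1.0, 0.0]
wrist_force: [0.2, 0.1, -4.4]
opening: 0.719
offset [ 0.0028  0.0007 -0.0005] spin 0.2 jaw now 87.4 M z [-0.  0. -1.] pos [0.5698 0.0342 0.2805] F [ 0.2  0.1 -4.4] op 0.719 t 6.3
```

View pics/side4.png

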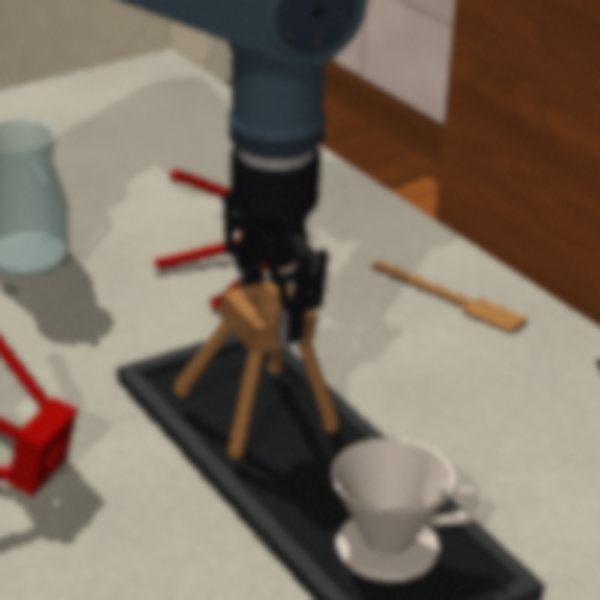

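View pics/wrist4.png

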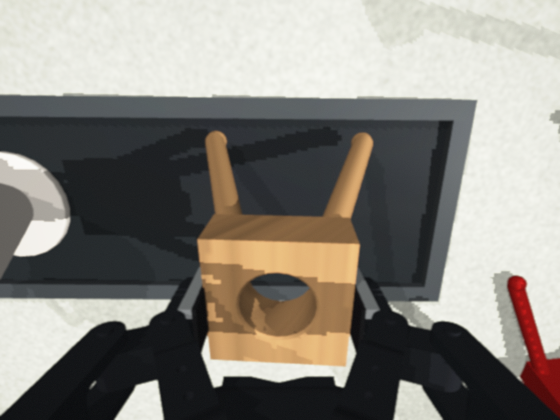

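Still hanging (−4.4 N, the stand's weight), feet inside the rim. I'll lower it further in small steps.

```bash
python3 -m handwheel '[{"offset":[0,0,0.001],"spin":0,"grip":0.5},{"offset":[0,0,0.002],"spin":0,"grip":0.5},{"offset":[0,0,0.002],"spin":0,"grip":0.5}]'; python3 -m handwheel '[{"offset":[0,0,0.001],"spin":0,"grip":0.5},{"offset":[0,0,0.0015],"spin":0,"grip":0.5},{"offset":[0,0,0.0015],"spin":0,"grip":0.5}]'
```

```text
time_s: 6.82
eef_pos: [0.5701, 0.0343, 0.2799]
eef_rot: [0.001, 0.023, 1.0, -0.0]
wrist_force: [-3.3, 0.8, 5.8]
opening: 0.718
time_s: 7.2
eef_pos: [0.5704, 0.0344, 0.2797]
eef_rot: [0.001, 0.023, 1.0, -0.0]
wrist_force: [-5.6, 2.6, 12.8]
opening: 0.715
```

Contact: two feet are down. I'll relieve the preload and open so it can settle.

```bash
python3 -m handwheel '[{"offset":[0,0,-0.0015],"spin":0,"grip":0.5},{"offset":[0,0,-0.002],"spin":0,"grip":0.75},{"offset":[0,0,-0.002],"spin":0,"grip":0.8},{"offset":[0,0,-0.002],"spin":0,"grip":1},{"offset":[0,0,-0.002],"spin":0,"grip":1},{"offset":[0,0,-0.002],"spin":0,"grip":1},{"offset":[0,0,-0.002],"spin":0,"grip":1}]'; python3 look.py 5
```

```text
time_s: 8.07
eef_pos: [0.5699, 0.0341, 0.2792]
eef_rot: [-0.0, 0.023, 1.0, -0.0]
wrist_force: [-0.3, -0.2, -0.4]
opening: 0.997
offset [ 0.0029  0.0008 -0.0018] spin 0.2 jaw now 87.4 M z [-0. -0. -1.] pos [0.5699 0.0341 0.2792] F [-0.3 -0.2 -0.4] op 0.997 t 8.075
```

View pics/side5.png

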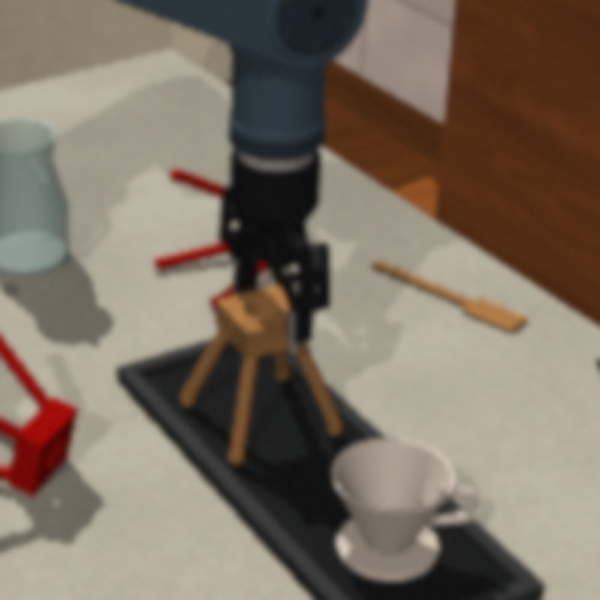

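View pics/wrist5.png

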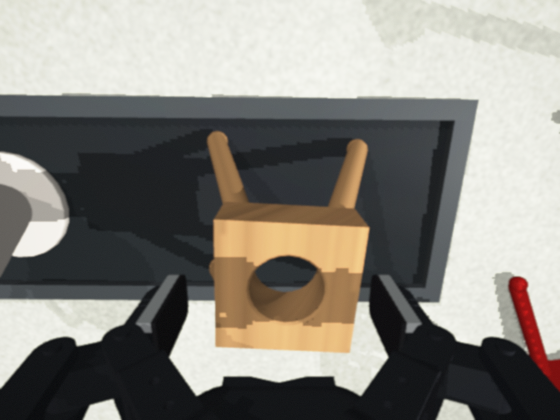

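Released and settled, with a slight residual yaw. I'll go straight up and look.

```bash
python3 -m handwheel '[{"offset":[0,0,-0.02],"spin":0,"grip":1},{"offset":[0,0,-0.05],"spin":0,"grip":1},{"offset":[0,0,-0.09],"spin":0,"grip":1},{"offset":[0,0,-0.09],"spin":0,"grip":1},{"offset":[0,0,-0.09],"spin":0,"grip":1}]'; python3 look.py 6; python3 -m handwheel '[{"offset":[0.05,0.05,-0.1],"spin":0,"grip":1},{"offset":[0.1,0.1,-0.1],"spin":0,"grip":1},{"offset":[0.12,0.15,-0.1],"spin":0,"grip":1},{"offset":[0.15,0.2,-0.1],"spin":0,"grip":1},{"offset":[0.15,0.25,-0.1],"spin":0,"grip":1},{"offset":[0.15,0.3,-0.1],"spin":0,"grip":1},{"offset":[0.15,0.3,-0.1],"spin":0,"grip":1},{"offset":[0.15,0.3,-0.1],"spin":0,"grip":1},{"offset":[0.15,0.3,-0.1],"spin":0,"grip":1}]'; python3 look.py 7
```

```text
time_s: 8.85
eef_pos: [0.5696, 0.0341, 0.3688]
eef_rot: [-0.0, 0.023, 1.0, 0.0]
wrist_force: [-0.6, -0.7, -0.5]
opening: 1.003
offset [0.0026 0.0007 0.0878] spin 0.2 jaw now 87.4 M z [-0.  0. -1.] pos [0.5696 0.0341 0.3688] F [-0.6 -0.7 -0.5] op 1.003 t 8.85
time_s: 10.12
eef_pos: [0.4341, 0.3395, 0.4687]
eef_rot: [-0.0, 0.024, 1.0, -0.0]
wrist_force: [-0.1, 0.1, 0.1]
opening: 1.002
offset [-0.1473 -0.2978  0.1878] spin 0.1 jaw now 87.3 M z [-0.001 -0.001 -1.   ] pos [0.4341 0.3395 0.4687] F [-0.1  0.1  0.1] op 1.002 t 10.125
```

View pics/wrist6.png

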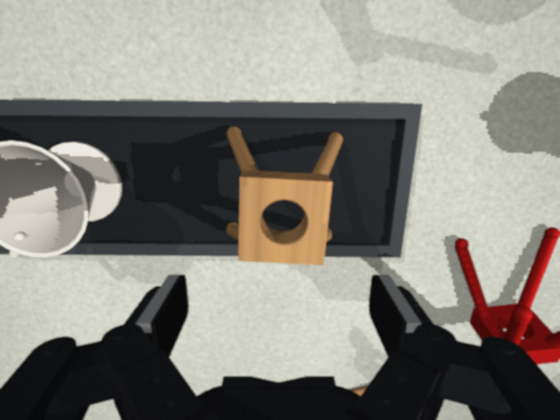

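View pics/side7.png

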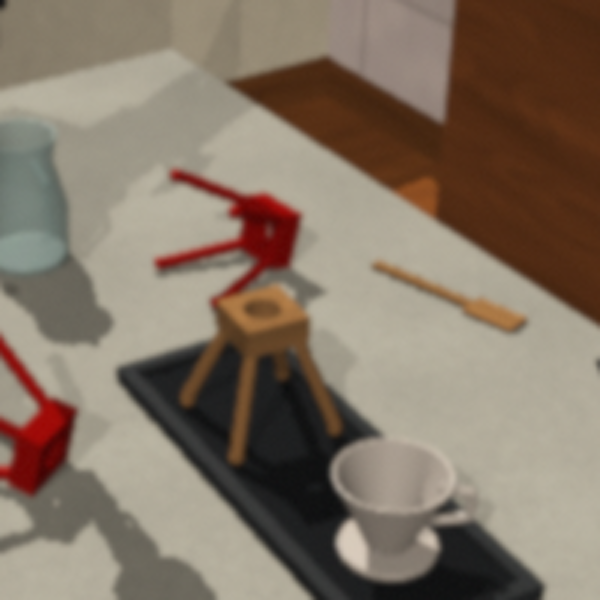

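View pics/top7.png

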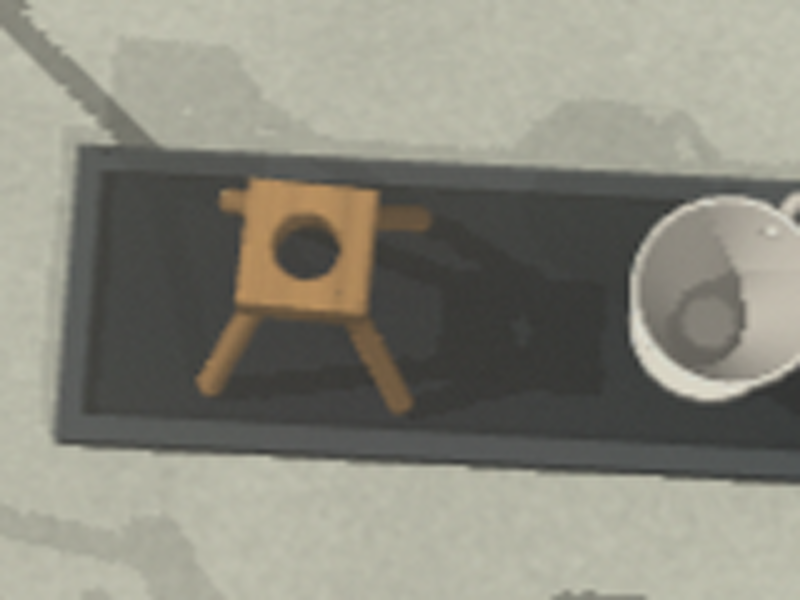

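All four feet look to be inside the rim: top view at about (242,198), (280,201), (285,164), (246,160). I'll check this numerically.

Run:
```python
from h import *
T=np.load('top.npy',allow_pickle=True).item(); S=np.load('side.npy',allow_pickle=True).item(); Z=np.load('w6.npz')
for n,im in (("side",S),("top",T)):pass
h=.031;f=.05
B=np.array([[h,h,.013],[h,-h,.013],[-h,-h,.013],[-h,h,.013],[f,f,-.1],[f,-f,-.1],[-f,-f,-.1],[-f,f,-.1]])
tc=np.array([(250,179),(380,191),(369,317),(237,305),(229,201),(424,218),(402,404),(208,387)])/5+[200,120]
wc=np.array([(325,265),(239,262),(239,178),(332,182),(np.nan,)*2,(np.nan,)*2,(234,133),(336,139)])
obs=[(T["camera_matrix"],T["view"],tc),(Z["K"],Z["V"],wc)]
def res(p,free=True):
    if not free: p=[p[0],p[1],.117,p[2],0,0]
    P=R.from_euler('ZYX',p[3:]).apply(B)+p[:3]
    return np.concatenate([np.nan_to_num(proj(K,V,P)-s).ravel() for K,V,s in obs])
s=least_squares(res,[.565,.033,.117,0,0,0]); a=least_squares(lambda p:res(p,False),[.565,.033,0])
print("free",s.x[:3].round(4),np.degrees(s.x[3:]).round(2),"cost",s.cost); print("seated hyp",a.x[:2].round(4),np.degrees(a.x[2]).round(2),"cost",a.cost); print(a.fun.reshape(-1,2).round(1).tolist())
P=R.from_euler('Z',a.x[2]).apply(B)[4:]+[*a.x[:2],.117]
# tray frame
psi=np.radians(-2.8); t=np.array([.557,-.053,0]); print("feet in tray frame",R.from_euler('Z',-psi).apply(P-t).round(4).tolist())
for n in("side","top"):
    p=cams.camera(n); cv2.imwrite(f"pics/{n}8.png",p["color"][:,:,::-1])
    o=np.load(n+'.npy',allow_pickle=True).item()["color"]
    for t in ["dripper_mid","round_stand_mid"]: print(n,t,[np.round(d["uv"],1).tolist() for d in landmark_of(p,t)][:1])
    x=cams.camera(n)["color"].astype(int)
    print("still diff",np.abs(x-p["color"].astype(int))[100:280,190:400].max())
```

```text
free [0.5637 0.0391 0.1182] [-5.41  0.4  -0.08] cost 20.264378273117657
seated hyp [0.5639 0.0391] -5.38 cost 21.57084200024162
[[-1.6, -0.6], [-2.1, -0.7], [-2.3, -1.0], [-1.7, -0.9], [-0.9, -0.2], [-2.9, -0.3], [-1.9, -1.1], [-0.7, -1.1], [-1.8, -0.2], [-0.7, -0.9], [0.1, -0.8], [-0.2, -0.4], [0.0, 0.0], [0.0, 0.0], [-0.6, 1.1], [-1.5, 0.1]]
feet in tray frame [[0.0546, 0.1401, 0.017], [0.0501, 0.0402, 0.017], [-0.0498, 0.0447, 0.017], [-0.0453, 0.1446, 0.017]]
side dripper_mid [[328.9, 248.5]]
side round_stand_mid [[405.1, 322.9]]
still diff 18
top dripper_mid [[341.4, 181.5]]
top round_stand_mid [[450.6, 187.3]]
still diff 46
```

```bash
python3 -c "
from h import *
need([.567,.035,.281],87.2)
print(ctrl.hand_in())"
```

```text
offset [-0.1471 -0.2992  0.1882] spin 0.2 jaw now 87.4 M z [ 0.  0. -1.] pos [0.4337 0.3406 0.4693] F [-0.2  0.3 -0.6] op 1.002 t 10.675
the job is handed in; nothing more can be done
None
```

I turned the wooden stand square to the tray, and the last pictures show it standing with all four feet on the tray floor inside the rim. I gripped its block, raised it about 8–10 mm, turned it about 38° counterclockwise and shifted it 3 mm. I then lowered it to contact, let go and moved the arm clear. The job was handed in at 10.7 s; the hand-in gives no verdict.

**Last checks:**
- **Pose:** the pose fit gave a tilt of about 0.4° and the block centre at about 118 mm (117 when seated). The stand was about 2.6° askew to the tray.
- **Feet:** the nearest foot was about 5 mm short of touching the rim.
- **Bystanders:** in the pictures the cone dripper and round stand looked untouched. The detector points for them moved up to about 4 px between shots, which I took as detector scatter.
- **Stillness:** this check was unclear. Two pictures in a row differed by up to 18 (side) and 46 (top) grey levels at single pixels. I put that down to image noise and did not look further.

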